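# Roll a reagent bottle up the loading apron onto a bench bottle roller

### The arm

A 6-joint arm with a two-finger parallel gripper is mounted at the origin on the work surface. World frame = base frame: x ahead of the robot, y to its left, z up, the work surface at z = 0. Lengths are in m, angles in rad, forces in N, time in s.
With the tool pointing down it reaches from about 0.4 to 0.825 m from the base axis. Payload 7 kg.
Tool frame: the origin (TCP) lies on the mounting face of the last link; the fingertips stand manip.tip_extent ahead of it and the grasp point (between the pads) lies 155 mm ahead of it (manip.tip_extent is the distance from the TCP to the fingertips, in m); x points along the fingers, y is the direction in which the jaws open and shut, and the axes are right-handed (so a half turn about x gives the same grasp; the last joint's range is limited). The gripper opens to 85 mm and grips with 20 to 120 N. Pads are 22 mm wide; open, the fingers measure 114 mm over their backs; the gripper's body (76 mm by 85 mm) begins 54 mm behind the grasp point. The pads swing forward as they close: fully open they stand 13 mm farther back than shut.
Start: joints at [1.482, 0.359, 0.012, 0, -1.224, -0.288], TCP at [0.248, 0.628, 0.405] pointing down, gripper open.
Joint ranges: [-3.07, 3.07], [-1.43, 2.12], [-1.02, 1.25], [-3.03, 1.67], [-3.05, -0], [-3.03, 3.03]. Speed limits (rad/s): [2.39, 2.39, 3.01, 3.14, 3.14, 3.14].

### API

Orientations are given as a unit quaternion [x, y, z, w].
In Python, from station import manip, cams, sign_off, nets gives the robot as it stands.
- The arm moves only by the tool move_arm, never from a script. Its arguments are lists of equal length, an entry for each row: "dp": the shift along the tool's x, y, z in cm, a list of three; "turn": the turn about the tool's x in units of 6 degrees (1.0 is 6 degrees); "hand": the opening in per cent of the stroke, from 0 (shut) to 100 (fully open). In form: {"dp": [[x, y, z], ...], "turn": [turn, ...], "hand": [hand, ...]}. A call has 1 to 12 rows; each row is the pose to reach, as a shift and turn from the pose commanded when the call began, along the tool's axes at that moment; what a row does not reach only later rows make up. A row lasts 1/10 s, in which the tool goes at most 50 mm and 8.59 degrees, less where a joint would pass 70% of its speed; a pose out of reach is approached as far as the arm can. A call with a gripper value outside its range is refused whole. The fingers move at their own pace and stop on an object; the grip force is fixed at half the most. Time passes only in rows, so rows that repeat a pose let the fingers close. It gives the time, the measured TCP pose, the force and the opening at its end, in the units of the state.
- manip.observe(): the state, without advancing time (a new reading comes with each control period).
- cams.get_image(name): name is "scene" or "top" or "wrist"; returns the picture (384x512x3 uint8, red, green, blue); there is no depth.
- cams.camera_model(name): a dict with "camera_matrix" (3x3 intrinsics, pixels), "position" and "orientation" of the camera in the world. Camera axes: x right, y up, looking along -z (the intrinsics and any distortion apply to the point x, -y, -z); pixel columns grow to the right and rows downward; lengths in m; the calibration is good to about 2 mm. The wrist camera is an equidistant fisheye: a pixel r from the principal point sees the ray r / f radians off the axis. A picture is of the moment at which its call begins: read the wrist's pose just before it. camera_model takes no time and is no camera call; for the wrist camera it gives the pose at the moment of the call.
- sign_off(): hands the job in, once; it reports no verdict.
Trained networks look in the newest picture that a camera, given by its name, has taken for a name from the list of things; names that differ only in an ending like _2 or _b are one class to them, and where a whole thing is asked for, a point or a joint stands for the part that bears it (a point fixed in the world has none). Each returns a list of dicts, best first, with "confidence" (0 to 1); they miss things now and then, are a little off and sometimes report something else, mostly with a low value. They report only what shows in the picture. A call takes as long as a camera call. They do not tell look-alikes from the thing itself.
- nets.masks_of(camera, label): "pixels" (384x512 bool, what is visible of it) and "rect" ([left, top, width, height] in pixels, round what is visible of it).
The state is a dict: "time": time; "joint_pos": joint angles; "qd": joint speeds; "joint_torque": joint torques, N m; "ee_pos": TCP position; "orientation": TCP orientation; "ft_force": force on the tool from outside, world axes, zero at the start; "torque": the same for the moment, N m; "opening": opening from 0.0 (shut) to 1.0 (fully open).
Only numpy, scipy, OpenCV 4.12 (cv2) and the standard library are available. Lean on these libraries where they do the work, as an engineer would, in place of code of your own. Each camera call takes 0.05 s, during which the arm holds its last target. There are 200 camera calls.

### The job

Load the brown bottle that lies on the landing of the bench bottle roller: pushing gently with the fingertips, roll it slowly up the sloping apron, never letting it run back or away, until it drops over the first roller and lies at rest, square and home, between the two rollers in front of the back rail. Only push it - the bottle must never be lifted, tipped up or squeezed - and leave the things standing around the roller where they are.

Things in the scene. Friction and masses are not known exactly. Their poses are not given: they have to be found in the camera images.
- bottle: Sealed brown bottle of smooth glass, black cap, lying across the landing, cap to the motor housing. Straight wall 70 mm diameter, 95 long; cap 54 diameter; 143 long in all, 0.3-0.55 kg. Origin on its axis, mid-length of the straight wall, 47.5 from the base: 35 above what it lies on. y runs base to cap; x, z turn as it rolls. It rolls freely, back too unless held; fingers slip on it.
- roller_unit: Bench bottle roller, fixed. Origin at bench height in mid-lane; x level, uphill (the way to push), y to the motor housing, z up. Along x in mm: flat landing -180 to -100, 8 above the bench, with a 4 thick lip 6 high at its front end; apron from -100 (height 8) to 84 (height 44), 11 degrees; then two rollers. Lane clear from y -80 to 80, the middle of the bottle's straight wall at about y -24.
- apron: The sloping bare steel apron. Origin mid-lane at the foot of the slope, on its surface; x up the slope along the surface (187 mm to its upper edge; the top of the rise, over the first roller, is at 197), y to the motor housing, z square to the surface. Flanges 14 mm high edge the apron and landing on both sides, 80 from the middle. The bottle's axis is 35 above the surface all the way up.
- first_roller (a point): Middle of the first (lower, front) roller's axis: roller unit x 97, height 28 mm. The second roller's axis is 52 mm further uphill at the same height. Both lie along y, with rubber rings 36 mm in diameter (tops 46 above the bench), and turn with a little friction. End plates 82 high stand beside them at y -84 and 84, from x 80 to 192.
- seat (a point): Point mid-lane between the two rollers, roller unit x 123, y 0, height 74 mm; axes as the roller unit. A bottle that is home has its axis passing here, parallel to the rollers; that is 7 mm lower than when it goes over the first roller, and it stays there by itself.
- back_rail (a point): Middle of the back rail, a level steel bar 8 mm in diameter along y behind the second roller: roller unit x 166.5, height 74 mm. It stops a bottle pushed too far; a bottle that is home is about 4 mm clear of it.
- housing_top (a point): Centre of the top of the white motor housing (150 mm along x, 85 along y, 86 high), beside the rollers on the +y side of the lane: roller unit x 120, y 129.5.
- small_bottle: Bystander: a small brown bottle standing upright, 56 mm in diameter, 105 mm high. Origin at the centre of its underside.
- beaker: Bystander: an empty glass beaker, 68 mm in diameter, 90 mm high. Origin at the centre of its underside.
- tip_box: Bystander: a closed pipette-tip box, yellow below and clear above, 82 x 118 mm, 72 mm high. Origin at the centre of its underside.
Not all that is in view belongs to the job. What is shaped like the bottle but blue or pink is not meant.

How it is judged:
By the outcome, as a careful person would: the job done as asked, in the order asked, and still so for the second after the job is handed in, with the robot touching nothing.
It also fails if it takes over 45 s, if anything falls off the work surface, if the arm or the gripper's body presses on something with over 40 N, if the wrist force passes 120 N, or if a joint passes its speed limit or range.

## Working session

There is one attempt and no reset: what is moved stays moved. The work goes in short steps, Python scripts to look and compute and a tool call to move; the robot and the scene stay as the last step left them, time stands still between calls to the robot, and variables do not carry over. Pictures are saved under pics/ and viewed, about 8 in all and at most 12, crops included, and the job is handed in when it is done.

Besides the shell and the picture viewer there is one more tool, called after ">>>" in YAML: its name, and indented under it one key for each argument. move_arm: Moves the arm, as the interface text tells. Its arguments: {"type":"object","properties":{"dp":{"type":"array","items":{"type":"array","items":{"type":"number"}}},"turn":{"type":"array","items":{"type":"number"}},"hand":{"type":"array","items":{"type":"number"}}},"required":["dp","turn","hand"]}

```bash
mkdir -p pics; ls
python3 - <<'E'
from station import manip,cams,nets
import cv2,numpy as np
s=manip.observe();print({k:np.round(v,3) for k,v in s.items()},manip.tip_extent)
for n in("scene","top"):
    cv2.imwrite(f"pics/{n}0.png",cams.get_image(n)[:,:,::-1]); m=cams.camera_model(n)
    print(n,{k:np.round(v,3).tolist() if not isinstance(v,str) else v for k,v in m.items()})
    for l in("bottle","roller_unit","small_bottle","beaker","tip_box"):
        print(l,[(round(d["confidence"],2),d["rect"]) for d in nets.masks_of(n,l)][:4])
E
```

```text
pics
{'time': np.float64(0.0), 'joint_pos': array([ 1.482,  0.359,  0.011, -0.   , -1.224, -0.288]), 'qd': array([-0.001, -0.001,  0.   ,  0.002, -0.   , -0.001]), 'joint_torque': array([-0.0000e+00, -5.8332e+01,  2.9341e+01,  6.9360e+00, -6.0000e-03,
       -0.0000e+00]), 'ee_pos': array([0.248, 0.627, 0.404]), 'orientation': array([-0.695,  0.133,  0.695,  0.132]), 'ft_force': array([-0.087, -0.288,  0.411]), 'torque': array([0.021, 0.052, 0.013]), 'opening': np.float64(1.001)} 0.1734
scene {'camera_matrix': [[444.001, 0.0, 254.239], [0.0, 444.001, 190.163], [0.0, 0.0, 1.0]], 'position': [1.3, -0.293, 1.111], 'orientation': [0.274, 0.179, 0.525, 0.786]}
bottle [(0.74, [139.2, 148.0, 40.8, 38.3]), (0.71, [101.5, 200.5, 50.6, 34.7]), (0.56, [172.3, 189.3, 30.6, 49.2])]
roller_unit [(0.59, [188.7, 136.8, 113.4, 108.8])]
small_bottle [(0.95, [298.8, 213.0, 21.6, 34.0])]
beaker [(0.85, [302.0, 139.6, 24.2, 32.8])]
tip_box [(0.57, [233.7, 225.0, 36.5, 54.2]), (0.44, [172.1, 137.3, 133.8, 114.9])]
top {'camera_matrix': [[353.001, 0.0, 253.862], [0.0, 353.001, 188.172], [0.0, 0.0, 1.0]], 'position': [0.357, 0.022, 0.967], 'orientation': [0.076, -0.068, -0.647, 0.756]}
bottle [(0.85, [325.0, 178.3, 30.2, 56.1]), (0.81, [368.7, 228.0, 60.7, 23.4]), (0.22, [200.6, 154.4, 144.8, 106.7])]
roller_unit [(0.84, [200.6, 152.8, 145.1, 109.4])]
small_bottle [(0.82, [226.6, 111.8, 21.7, 28.7])]
beaker [(0.68, [151.6, 189.3, 30.3, 31.0]), (0.65, [198.8, 153.9, 146.1, 107.0]), (0.36, [227.2, 111.6, 18.6, 23.0])]
tip_box [(0.57, [278.7, 109.3, 41.9, 54.0]), (0.41, [321.8, 175.4, 31.4, 57.2])]
```

Run:
```python
import cv2
a=cv2.imread("pics/scene0.png")[110:300,80:360];b=cv2.imread("pics/top0.png")[90:290,130:450]
cv2.imwrite("pics/s1.png",cv2.resize(a,None,fx=2.8,fy=2.8,interpolation=cv2.INTER_CUBIC));cv2.imwrite("pics/t1.png",cv2.resize(b,None,fx=2.5,fy=2.5,interpolation=cv2.INTER_CUBIC))
```

```text
(no output)
```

View pics/s1.png

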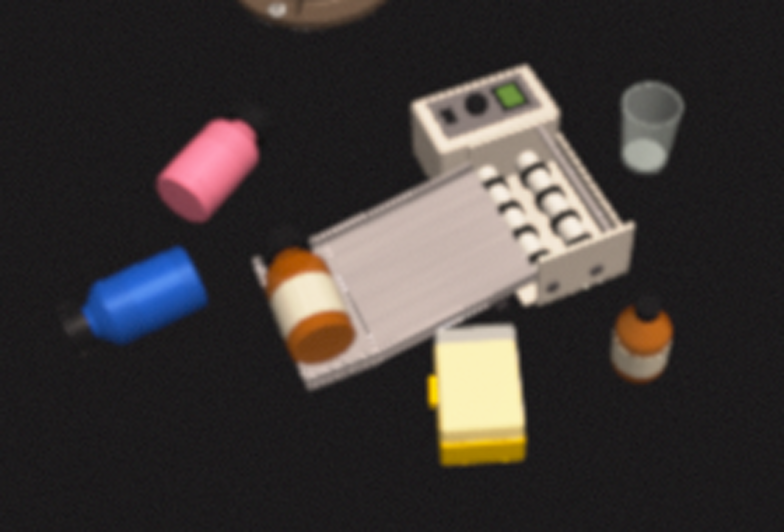

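View pics/t1.png

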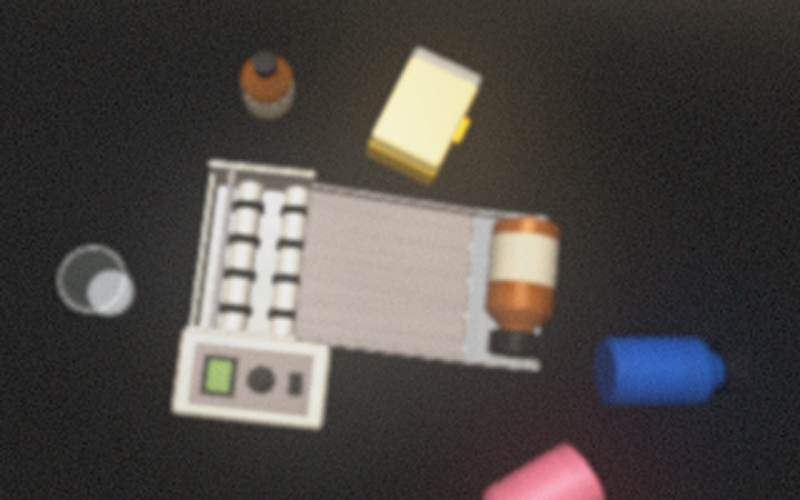

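The brown bottle lies on the landing at about (341,206) in the top view. The other bottle shapes are blue at (399,240) and pink at about (350,285), so neither is meant. The enlarged crop confirms the brown one, with its cap towards the housing. Next I fit the roller pose from the corners.

```bash
cat > h.py <<'E'
import numpy as np
from scipy.spatial.transform import Rotation as R
from scipy.optimize import least_squares
from station import cams
def proj(m,P):
    p=R.from_quat(m["orientation"]).inv().apply(np.asarray(P)-m["position"]);K=np.array(m["camera_matrix"])
    return np.c_[K[0,2]+K[0,0]*p[:,0]/-p[:,2],K[1,2]+K[1,1]*p[:,1]/p[:,2]]
def ray(m,uv,z):
    K=np.array(m["camera_matrix"]);d=R.from_quat(m["orientation"]).apply([(uv[0]-K[0,2])/K[0,0],-(uv[1]-K[1,2])/K[1,1],-1])
    o=np.array(m["position"]);return o+d*(z-o[2])/d[2]
def u2w(p,P):
    P=np.asarray(P,float);return np.c_[R.from_euler('z',p[2]).apply(P)+[p[0],p[1],0]]
E
python3 - <<'E'
from h import *
T=cams.camera_model("top");S=cams.camera_model("scene")
ti=[((186,328),(195,87,86)),((330,343),(45,87,86)),((322,429),(45,172,86)),((172,412),(195,172,86)),((210,163),(192,-84,82)),((316,172),(80,-84,82)),((540,366),(-180,81,20))]
si=[((413,103),(45,172,86)),((527,66),(195,172,86)),((558,112),(195,87,86)),((633,225),(192,-84,82)),((540,268),(80,-84,82)),((255,262),(-182,81,14))]
tu=np.array([a for a,_ in ti])/2.5+[130,90];su=np.array([a for a,_ in si])/2.8+[80,110]
tp=np.array([b for _,b in ti])/1e3;sp=np.array([b for _,b in si])/1e3
f=lambda p:np.r_[proj(T,u2w(p,tp))-tu,proj(S,u2w(p,sp))-su].ravel()
a=ray(T,(248,190),.03)
best=min((least_squares(f,[a[0],a[1],y],loss='soft_l1') for y in np.arange(-3,3.2,.8)),key=lambda r:r.cost)
p=best.x;print(p,np.degrees(p[2]));print(np.round(f(p).reshape(-1,2),1));np.save("p.npy",p)
def w2u(P):return R.from_euler('z',-p[2]).apply(np.asarray(P)-[p[0],p[1],0])
for n,c,z in(("base",(523,217),.043),("capend",(510,354),.043),("left",(488,265),.043),("right",(556,265),.043)):
    print(n,np.round(w2u(ray(T,np.array(c)/2.5+[130,90],z))*1e3,1))
print(u2w(p,[[-.14,-.02,.043],[.123,0,.074]]))
from station import manip
s=manip.observe();print(R.from_quat(s["orientation"]).as_matrix().round(3))
E
```

```text
[ 0.53454127 -0.03205727 -4.67315104] -267.7518316010747
[[-1.6 -1.8]
 [ 0.4 -0.9]
 [-0.2 -0.7]
 [-1.  -1.1]
 [-0.4 -0.4]
 [-0.2  0.8]
 [-0.3 -0.2]
 [-2.3 -0.4]
 [-0.6 -1. ]
 [ 0.1 -0.2]
 [-1.5 -0.8]
 [-2.3 -3.5]
 [-2.   1.2]]
base [-146.8  -73.6   43. ]
capend [-143.    74.9   43. ]
left [-113.1  -16.7   43. ]
right [-185.2  -25.1   43. ]
[[ 0.56001777 -0.17116496  0.043     ]
 [ 0.52971624  0.09084805  0.074     ]]
[[-0.    -0.368 -0.93 ]
 [-0.    -0.93   0.368]
 [-1.     0.     0.   ]]
```

>>> move_arm:
  dp:
    - [0,5.8,-5.1]
    - [0,11.7,-10.3]
    - [0,17.5,-15.5]
    - [0,23.3,-20.7]
    - [0,29.2,-25.8]
    - [0,35,-31]
    - [0,40.8,-36.2]
    - [0,46.7,-41.3]
    - [0,52.5,-46.5]
    - [0,58.3,-51.7]
    - [0,64.2,-56.8]
    - [0,70,-62]
  turn: [1,2,3,4,5,6,7,8,9,10,11,11.03]
  hand: [60,60,60,60,60,60,60,60,60,60,60,60]

```text
time: 1.8
ee_pos: [0.453, 0.0616, 0.4053]
orientation: [0.509, -0.49, -0.509, -0.491]
ft_force: [0.7, 1.0, -0.0]
opening: 0.598
```

```bash
cat >> h.py <<'E'
def go(s,p,xu,yu,z):
    t=u2w(p,[[xu,yu,z]])[0];d=t-s["ee_pos"];Q=R.from_quat(s["orientation"])
    y=Q.as_matrix()[:,1];a=np.degrees(np.arctan2(y[1],y[0])-(p[2]-np.pi/2+np.pi))
    print("t",round(float(s["time"]),2),"unit",np.round(R.from_euler('z',-p[2]).apply(s["ee_pos"]-[p[0],p[1],0])*1e3,1),"F",np.round(s["ft_force"],1),"open",round(float(s["opening"]),2))
    print("dp cm",np.round(Q.inv().apply(d)*100,2),"turn",round(((a+180)%360-180)/6,3))
E
python3 -c "
from h import *
from station import manip
go(manip.observe(),np.load('p.npy'),-.22,-.024,.28)"
```

```text
t 1.8 unit [ 96.7  77.8 405.3] F [ 0.7  1.  -0. ] open 0.6
dp cm [ 12.52 -10.27 -31.65] turn -0.032
```

>>> move_arm:
  dp:
    - [0,-1.5,-4.6]
    - [0,-3,-9.2]
    - [1,-4.5,-13.8]
    - [2.5,-6,-18.4]
    - [4,-7.5,-23]
    - [6,-9,-27.5]
    - [8,-10.27,-31.65]
    - [10,-10.27,-31.65]
    - [12,-10.27,-31.65]
    - [12.5,-10.27,-31.65]
    - [12.5,-10.27,-31.65]
  turn: [0,0,0,0,0,0,0,0,0,0,0]
  hand: [60,60,60,60,60,60,60,60,60,60,60]

```text
time: 2.9
ee_pos: [0.5678, -0.2486, 0.2792]
orientation: [-0.509, 0.491, 0.51, 0.49]
ft_force: [0.5, -0.3, -0.2]
opening: 0.6
```

```bash
python3 -c "
from h import *
from station import manip
import cv2
go(manip.observe(),np.load('p.npy'),-.22,-.024,.201)
w=cams.get_image('wrist')[:,:,::-1];t=cams.get_image('top')[90:290,210:430,::-1]
cv2.imwrite('pics/w2.png',np.hstack([w,cv2.resize(t,(422,384),interpolation=2)])[:,112:912])
m=cams.camera_model('wrist');print(m)"
```

```text
t 2.9 unit [-217.7  -24.7  279.2] F [ 0.5 -0.3 -0.2] open 0.6
dp cm [ 7.82  0.06 -0.23] turn -0.001
{'camera_matrix': array([[297.31863964,   0.        , 256.99363283],
       [  0.        , 297.31863964, 192.04633155],
       [  0.        ,   0.        ,   1.        ]]), 'position': array([ 0.57024879, -0.31534039,  0.25097405]), 'orientation': array([ 0.0021848 , -0.1344773 ,  0.99070125, -0.02054542])}
```

View pics/w2.png

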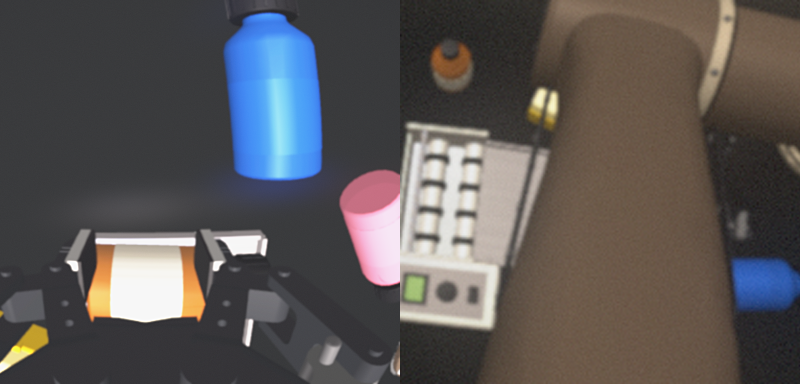

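The wrist view shows the bottle centred between the fingertips (label centre about col 258, tips at cols 197 and 320). The front lip of the landing is at row 237, and the blue and pink bottles are well clear. I'll check the fit against the lip row and the bottle's rear edge.

```bash
python3 -c "
from h import *
from station import manip
m=cams.camera_model('wrist');p=np.load('p.npy')
def fp(P):
    q=R.from_quat(m['orientation']).inv().apply(P-m['position']);x,y,z=q[:,0],-q[:,1],-q[:,2];r=np.hypot(x,y);th=np.arctan2(r,z);f=m['camera_matrix'][0,0]
    return np.c_[m['camera_matrix'][0,2]+f*th*x/r,m['camera_matrix'][1,2]+f*th*y/r]
print('lip',fp(u2w(p,[[-.18,-.024,.014],[-.18,.08,.022],[-.18,-.08,.022]])).round(1))
for bx in(-.156,-.15,-.147,-.144,-.14):
    print(bx,fp(u2w(p,[[bx-.035*np.cos(a),-.024,.043+.035*np.sin(a)] for a in np.radians(np.arange(0,91,15))]))[:,1].round(1))
s=manip.observe();Q=R.from_quat(s['orientation'])
for e in(.16,.165,.1734):print('tip',e,fp(s['ee_pos']+Q.apply([[e,-.026,0],[e,.026,0],[e,-.026,-.011],[e,.026,-.011],[e,-.026,.011]])).round(1).tolist())
b=__import__('cv2').imread('pics/w2.png')[225:330,146];print(b.sum(1).tolist())
"
```

```text
lip [[257.7 235.3]
 [374.6 236.9]
 [192.3 238.2]]
-0.156 [237.4 243.9 253.3 265.  277.8 290.5 301.8]
-0.15 [244.5 251.1 260.6 272.2 284.9 297.4 308.3]
-0.147 [247.9 254.7 264.2 275.8 288.4 300.7 311.5]
-0.144 [251.4 258.2 267.7 279.3 291.8 304.  314.6]
-0.14 [255.9 262.8 272.4 283.9 296.3 308.3 318.7]
tip 0.16 [[202.3, 252.2], [307.7, 252.4], [200.8, 231.8], [309.2, 232.0], [203.9, 271.3]]
tip 0.165 [[203.9, 247.8], [306.2, 248.0], [202.5, 227.9], [307.5, 228.1], [205.4, 266.4]]
tip 0.1734 [[206.5, 240.9], [303.8, 241.1], [205.3, 221.8], [305.0, 222.0], [207.8, 258.9]]
[207, 203, 201, 198, 196, 191, 202, 273, 363, 412, 421, 416, 447, 640, 748, 745, 741, 743, 749, 678, 512, 498, 513, 527, 535, 534, 544, 557, 576, 584, 595, 603, 621, 645, 661, 674, 684, 696, 708, 714, 716, 714, 717, 722, 727, 731, 735, 735, 735, 734, 732, 731, 734, 736, 739, 740, 740, 740, 740, 740, 740, 741, 741, 741, 741, 741, 741, 741, 741, 741, 741, 741, 741, 741, 741, 741, 741, 741, 741, 741, 741, 741, 741, 741, 741, 741, 741, 741, 741, 741, 741, 741, 741, 741, 745, 760, 745, 405, 174, 146, 155, 158, 165, 167, 162]
```

>>> move_arm:
  dp:
    - [3,0,0]
    - [6,0,0]
    - [8,0,0]
    - [8.8,0,0]
    - [8.8,0,0]
    - [8.8,0,0.5]
    - [8.8,0,1.0]
    - [8.8,0,1.4]
    - [8.8,0,1.7]
    - [8.8,0,1.9]
    - [8.8,0,2.1]
    - [8.8,0,2.3]
  turn: [0,0,0,0,0,0,0,0,0,0,0,0]
  hand: [60,60,60,60,60,60,60,60,60,60,60,60]

```text
time: 4.2
ee_pos: [0.5671, -0.2256, 0.1918]
orientation: [0.51, -0.49, -0.51, -0.49]
ft_force: [-0.5, 0.8, 0.9]
opening: 0.602
```

```bash
python3 -c "
from h import *
from station import manip
import cv2
go(manip.observe(),np.load('p.npy'),-.192,-.024,.192)
w=cams.get_image('wrist')[:,:,::-1];s=cams.get_image('scene')[110:270,100:340,::-1]
cv2.imwrite('pics/w3.png',np.hstack([w[100:,150:370],cv2.resize(s,(426,284),interpolation=2)]))"
```

```text
t 4.2 unit [-194.7  -24.9  191.8] F [-0.5  0.8  0.9] open 0.6
dp cm [-0.02  0.09  0.27] turn -0.003
```

View pics/w3.png

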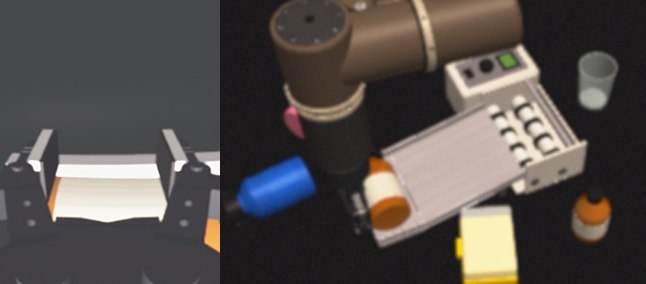

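Fingers are behind the bottle, above the lip, with no contact yet. Starting the gentle push.

>>> move_arm:
  dp:
    - [0,0.02,0.1]
    - [0,0.03,0.2]
    - [0,0.05,0.3]
    - [0,0.05,0.4]
    - [0,0.05,0.55]
    - [0,0.05,0.7]
    - [0,0.05,0.9]
    - [0,0.05,1.1]
    - [0,0.05,1.3]
    - [0,0.05,1.5]
    - [0,0.05,1.7]
    - [0,0.05,1.9]
  turn: [0,0,0,0,0,0,0,0,0,0,0,0]
  hand: [60,60,60,60,60,60,60,60,60,60,60,60]

```text
time: 5.5
ee_pos: [0.5658, -0.2065, 0.1917]
orientation: [0.51, -0.49, -0.51, -0.49]
ft_force: [0.2, -0.6, 0.1]
opening: 0.6
```

```bash
python3 -c "
from h import *
from station import manip
import cv2
go(manip.observe(),np.load('p.npy'),-.149,-.024,.192)
w=cams.get_image('wrist')[:,:,::-1];s=cams.get_image('scene')[110:270,100:340,::-1]
cv2.imwrite('pics/w4.png',np.hstack([w[100:,150:370],cv2.resize(s,(426,284),interpolation=2)]))"
```

```text
t 5.5 unit [-175.6  -24.4  191.7] F [ 0.2 -0.6  0.1] open 0.6
dp cm [-0.03  0.04  2.66] turn -0.002
```

View pics/w4.png

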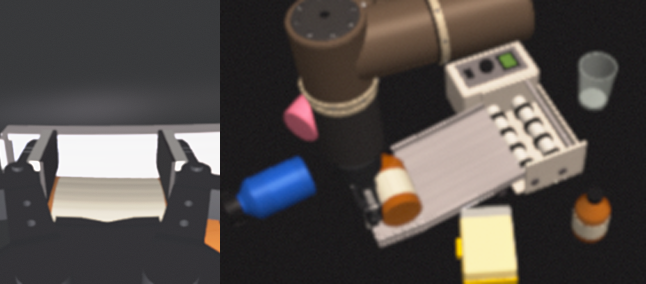

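>>> move_arm:
  dp:
    - [0,0,0.22]
    - [0,0.02,0.45]
    - [0,0.04,0.7]
    - [0,0.04,0.95]
    - [0,0.04,1.2]
    - [0,0.04,1.45]
    - [0,0.04,1.7]
    - [0,0.04,1.95]
    - [0,0.04,2.2]
    - [0,0.04,2.45]
    - [0,0.04,2.7]
    - [-0.05,0.04,2.95]
  turn: [0,0,0,0,0,0,0,0,0,0,0,0]
  hand: [60,60,60,60,60,60,60,60,60,60,60,60]

```text
time: 6.8
ee_pos: [0.5643, -0.1772, 0.1923]
orientation: [0.51, -0.49, -0.51, -0.49]
ft_force: [0.5, -1.8, 1.4]
opening: 0.602
```

>>> move_arm:
  dp:
    - [-0.05,0,0.25]
    - [-0.1,0,0.5]
    - [-0.15,0,0.75]
    - [-0.2,0,1.0]
    - [-0.25,0,1.25]
    - [-0.3,0,1.5]
    - [-0.35,0,1.75]
    - [-0.4,0,2.0]
    - [-0.45,0,2.25]
    - [-0.5,0,2.5]
    - [-0.54,0,2.75]
    - [-0.59,0,3.0]
  turn: [0,0,0,0,0,0,0,0,0,0,0,0]
  hand: [60,60,60,60,60,60,60,60,60,60,60,60]

```text
time: 8.0
ee_pos: [0.5631, -0.1471, 0.1981]
orientation: [-0.51, 0.49, 0.51, 0.49]
ft_force: [-0.7, -2.4, -0.3]
opening: 0.601
```

```bash
python3 -c "
from h import *
from station import manip
import cv2
go(manip.observe(),np.load('p.npy'),-.1,-.024,.2)
w=cams.get_image('wrist')[:,:,::-1];s=cams.get_image('scene')[110:270,100:340,::-1]
cv2.imwrite('pics/w5.png',np.hstack([w[100:,150:370],cv2.resize(s,(426,284),interpolation=2)]))"
```

```text
t 8.0 unit [-116.1  -24.   198.1] F [-0.7 -2.4 -0.3] open 0.6
dp cm [-0.19 -0.    1.61] turn -0.003
```

View pics/w5.png

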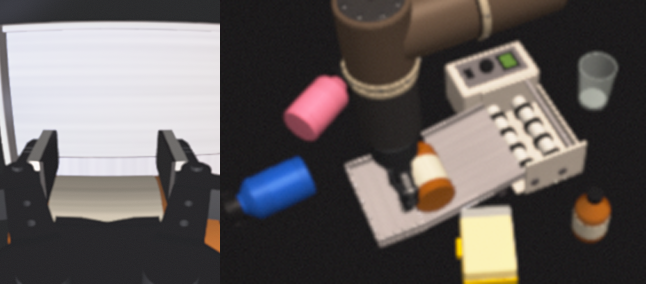

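```bash
python3 -c "
from h import *
import cv2
p=np.load('p.npy');m=cams.camera_model('wrist')
w=cams.get_image('wrist')[:,:,::-1].copy();s=cams.get_image('scene')[:,:,::-1]
cv2.imwrite('pics/w6raw.png',w);cv2.imwrite('pics/s6raw.png',s)
S=cams.camera_model('scene')
def fp(P):
    q=R.from_quat(m['orientation']).inv().apply(P-m['position']);x,y,z=q[:,0],-q[:,1],-q[:,2];r=np.hypot(x,y);th=np.arctan2(r,z);f=m['camera_matrix'][0,0]
    return np.c_[m['camera_matrix'][0,2]+f*th*x/r,m['camera_matrix'][1,2]+f*th*y/r]
P=u2w(p,[[-.18,.08,.014],[-.18,-.08,.014],[-.18,0,.014],[-.1,.08,.008],[-.1,-.08,.008],[-.1,0,.008],[-.1,.08,.022],[-.1,-.08,.022]])
ax=-.1161+.046;h=np.interp(ax+.0067,[-.1,.084],[.008,.044])+.0344
B=u2w(p,[[ax+.035*np.cos(a),-.0715,h+.035*np.sin(a)] for a in np.arange(0,6.3,.3)])
print(fp(P).round(1).tolist())
a=cv2.resize(w[60:280,120:400],None,fx=1.4,fy=1.4,interpolation=2)
for u,v in (fp(P)-[120,60])*1.4:cv2.circle(a,(int(u),int(v)),1,(0,0,255),-1)
b=cv2.resize(s[160:250,200:310],None,fx=3.6,fy=3.6,interpolation=2)
for u,v in (proj(S,np.r_[P,B,u2w(p,[[.08,-.08,.043+.014],[.08,-.084,.082],[.192,-.084,.082]])])-[200,160])*3.6:cv2.circle(b,(int(u),int(v)),1,(0,255,0),-1)
H=max(a.shape[0],b.shape[0]);f=lambda i:np.vstack([i,np.zeros((H-i.shape[0],i.shape[1],3),np.uint8)])
cv2.imwrite('pics/w6.png',np.hstack([f(a),f(b)]))"
```

```text
[[433.9, 126.1], [150.7, 119.9], [301.7, 117.5], [412.3, 247.9], [165.2, 251.4], [295.0, 253.1], [422.0, 257.4], [158.7, 262.0]]
```

View pics/w6.png

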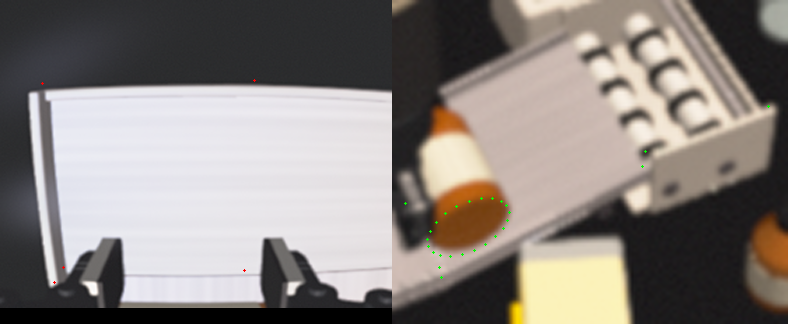

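>>> move_arm:
  dp:
    - [-0.04,0,0.2]
    - [-0.09,0,0.45]
    - [-0.14,0,0.7]
    - [-0.19,0,0.95]
    - [-0.23,0,1.2]
    - [-0.28,0,1.45]
    - [-0.33,0,1.7]
    - [-0.38,0,1.95]
    - [-0.43,0,2.2]
    - [-0.48,0,2.45]
    - [-0.53,0,2.7]
    - [-0.58,0,2.95]
  turn: [0,0,0,0,0,0,0,0,0,0,0,0]
  hand: [60,60,60,60,60,60,60,60,60,60,60,60]

```text
time: 9.4
ee_pos: [0.5619, -0.1176, 0.2039]
orientation: [-0.51, 0.49, 0.51, 0.49]
ft_force: [0.6, -1.8, 1.8]
opening: 0.604
```

```bash
python3 -c "
from h import *
from station import manip
import cv2
go(manip.observe(),np.load('p.npy'),-.05,-.024,.21)
w=cams.get_image('wrist')[:,:,::-1];cv2.imwrite('pics/w7raw.png',w)
for n in('w6raw','w7raw'):
    i=cv2.imread(f'pics/{n}.png').astype(int);print(n)
    for r in (286,296):print(r,(i[r,196:324,2]-i[r,196:324,0])[::2].tolist())"
```

```text
t 9.4 unit [-86.6 -24.  203.9] F [ 0.6 -1.8  1.8] open 0.6
dp cm [-0.61 -0.    3.66] turn -0.003
w6raw
286 [-1, -2, -1, 7, 18, 19, 18, 19, 19, 18, 20, 18, 18, 19, 19, 18, 18, 18, 19, 19, 19, 19, 19, 18, 18, 17, 18, 19, 19, 18, 19, 18, 19, 19, 19, 18, 20, 18, 18, 18, 19, 19, 18, 18, 19, 18, 18, 18, 19, 19, 19, 18, 18, 18, 18, 18, 36, 64, 19, -3, -1, 0, 3, 2]
296 [0, 3, 17, 21, 21, 21, 21, 21, 21, 20, 21, 20, 21, 21, 21, 20, 20, 21, 20, 20, 21, 21, 21, 21, 20, 20, 21, 21, 20, 21, 21, 22, 21, 21, 21, 21, 20, 20, 22, 21, 20, 21, 19, 21, 21, 21, 21, 21, 21, 22, 21, 22, 21, 21, 21, 21, 21, 34, 73, 49, 0, 0, -1, -3]
w7raw
286 [-1, -3, -1, 6, 15, 17, 17, 16, 17, 17, 18, 17, 17, 17, 16, 17, 17, 17, 17, 17, 17, 17, 17, 17, 17, 17, 17, 16, 17, 17, 17, 17, 17, 17, 17, 17, 17, 17, 17, 16, 17, 17, 16, 17, 17, 17, 17, 17, 17, 17, 17, 18, 16, 17, 18, 16, 34, 59, 18, 0, -1, 0, 4, 2]
296 [2, 1, 15, 19, 18, 19, 19, 19, 19, 19, 19, 19, 19, 20, 19, 19, 19, 18, 19, 19, 19, 18, 19, 19, 18, 19, 19, 18, 18, 19, 19, 18, 18, 19, 19, 20, 19, 19, 19, 20, 19, 18, 19, 19, 19, 19, 19, 19, 18, 19, 20, 19, 19, 19, 18, 19, 19, 31, 67, 45, 1, -1, -3, -2]
```

No drift, and contact is steady. Continuing up the apron.

>>> move_arm:
  dp:
    - [-0.04,0,0.2]
    - [-0.09,0,0.45]
    - [-0.14,0,0.7]
    - [-0.19,0,0.95]
    - [-0.24,0,1.2]
    - [-0.29,0,1.5]
    - [-0.35,0,1.8]
    - [-0.41,0,2.1]
    - [-0.47,0,2.4]
    - [-0.53,0,2.7]
    - [-0.59,0,3.0]
    - [-0.65,0,3.3]
  turn: [0,0,0,0,0,0,0,0,0,0,0,0]
  hand: [60,60,60,60,60,60,60,60,60,60,60,60]

```text
time: 10.65
ee_pos: [0.5606, -0.0846, 0.2105]
orientation: [0.51, -0.49, -0.51, -0.49]
ft_force: [-0.0, -1.9, 1.0]
opening: 0.601
```

>>> move_arm:
  dp:
    - [-0.06,0,0.3]
    - [-0.12,0,0.6]
    - [-0.18,0,0.9]
    - [-0.23,0,1.2]
    - [-0.29,0,1.5]
    - [-0.35,0,1.8]
    - [-0.41,0,2.1]
    - [-0.47,0,2.4]
    - [-0.53,0,2.7]
    - [-0.59,0,3.0]
    - [-0.65,0,3.3]
    - [-0.7,0,3.6]
  turn: [0,0,0,0,0,0,0,0,0,0,0,0]
  hand: [60,60,60,60,60,60,60,60,60,60,60,60]

```text
time: 11.85
ee_pos: [0.5592, -0.0486, 0.2174]
orientation: [0.51, -0.49, -0.51, -0.49]
ft_force: [0.1, -2.3, 1.4]
opening: 0.601
```

>>> move_arm:
  dp:
    - [-0.06,0,0.3]
    - [-0.12,0,0.6]
    - [-0.18,0,0.9]
    - [-0.23,0,1.2]
    - [-0.29,0,1.5]
    - [-0.35,0,1.8]
    - [-0.41,0,2.1]
    - [-0.47,0,2.4]
    - [-0.53,0,2.65]
    - [-0.57,0,2.9]
    - [-0.61,0,3.1]
    - [-0.65,0,3.3]
  turn: [0,0,0,0,0,0,0,0,0,0,0,0]
  hand: [60,60,60,60,60,60,60,60,60,60,60,60]

```text
time: 13.05
ee_pos: [0.5579, -0.0157, 0.2239]
orientation: [-0.51, 0.49, 0.51, 0.49]
ft_force: [-0.5, -2.3, 0.3]
opening: 0.602
```

```bash
python3 -c "
from h import *
from station import manip
import cv2
go(manip.observe(),np.load('p.npy'),.054,-.024,.23)
w=cams.get_image('wrist')[:,:,::-1];s=cams.get_image('scene')[110:270,100:340,::-1]
cv2.imwrite('pics/w8.png',np.hstack([w[100:,150:370],cv2.resize(s,(426,284),interpolation=2)]))
i=w.astype(int)
for r in (286,296):print(r,(i[r,196:324,2]-i[r,196:324,0])[::2].tolist())"
```

```text
t 13.05 unit [ 15.4 -24.  223.9] F [-0.5 -2.3  0.3] open 0.6
dp cm [-0.61  0.    3.86] turn -0.003
286 [-1, 0, 0, 7, 16, 16, 16, 16, 16, 16, 16, 17, 17, 15, 16, 15, 15, 15, 16, 16, 16, 17, 17, 17, 16, 16, 16, 16, 16, 17, 16, 16, 16, 16, 16, 16, 16, 16, 15, 16, 16, 16, 16, 16, 16, 16, 16, 16, 16, 16, 17, 16, 16, 17, 16, 16, 29, 56, 18, -2, 0, 0, 4, 2]
296 [-1, 1, 16, 18, 18, 18, 18, 18, 18, 17, 18, 17, 19, 17, 19, 17, 17, 17, 17, 17, 17, 17, 18, 17, 18, 18, 17, 17, 17, 16, 16, 17, 17, 17, 17, 18, 18, 17, 17, 18, 18, 18, 18, 18, 17, 18, 18, 18, 17, 18, 18, 17, 19, 18, 18, 18, 19, 28, 65, 46, 1, 0, -1, -2]
```

View pics/w8.png

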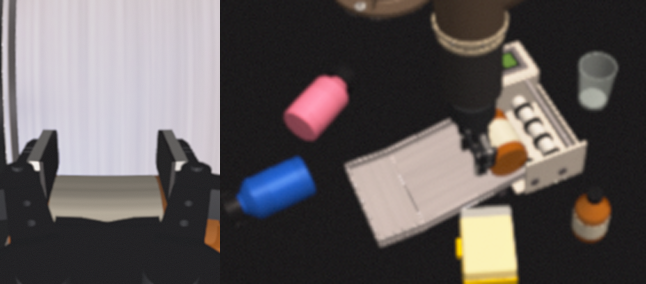

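>>> move_arm:
  dp:
    - [-0.04,0,0.2]
    - [-0.08,0,0.4]
    - [-0.12,0,0.6]
    - [-0.16,0,0.8]
    - [-0.2,0,1.0]
    - [-0.24,0,1.2]
    - [-0.28,0,1.4]
    - [-0.32,0,1.6]
    - [-0.36,0,1.8]
    - [-0.4,0,2.0]
    - [-0.44,0,2.2]
    - [-0.47,0,2.4]
  turn: [0,0,0,0,0,0,0,0,0,0,0,0]
  hand: [60,60,60,60,60,60,60,60,60,60,60,60]

```text
time: 14.35
ee_pos: [0.557, 0.0081, 0.2287]
orientation: [0.51, -0.49, -0.51, -0.49]
ft_force: [-0.8, -3.0, 2.1]
opening: 0.601
```

>>> move_arm:
  dp:
    - [-0.02,0,0.15]
    - [-0.05,0,0.3]
    - [-0.08,0,0.45]
    - [-0.1,0,0.6]
    - [-0.12,0,0.75]
    - [-0.12,0,0.9]
    - [-0.12,0,1.05]
    - [-0.12,0,1.15]
  turn: [0,0,0,0,0,0,0,0]
  hand: [60,60,60,60,60,60,60,60]

```text
time: 15.15
ee_pos: [0.5566, 0.0199, 0.2298]
orientation: [-0.51, 0.49, 0.51, 0.49]
ft_force: [0.5, -0.7, 0.2]
opening: 0.598
```

```bash
python3 -c "
from h import *
from station import manip
import cv2
go(manip.observe(),np.load('p.npy'),.058,-.024,.23)
w=cams.get_image('wrist')[:,:,::-1]
i=w.astype(int)
for c in (240,270):print(c,i[240:326:2,c].sum(1).tolist())
j=cv2.imread('pics/w7raw.png').astype(int)
print('w7',j[240:326:2,270].sum(1).tolist())
"
```

```text
t 15.15 unit [ 51.  -24.1 229.8] F [ 0.5 -0.7  0.2] open 0.6
dp cm [-0.02  0.01  0.7 ] turn -0.002
240 [639, 639, 636, 639, 640, 641, 640, 639, 641, 638, 640, 642, 642, 641, 642, 642, 642, 627, 392, 308, 318, 324, 327, 333, 355, 352, 332, 343, 354, 376, 401, 417, 414, 433, 450, 462, 465, 469, 499, 381, 118, 100, 98]
270 [629, 630, 631, 629, 631, 631, 631, 630, 633, 632, 634, 631, 632, 631, 634, 634, 634, 621, 395, 306, 318, 326, 327, 334, 357, 349, 331, 340, 352, 373, 401, 417, 416, 430, 452, 463, 466, 469, 499, 473, 185, 101, 97]
w7 [662, 662, 659, 661, 661, 659, 658, 661, 659, 659, 660, 659, 659, 658, 659, 656, 659, 647, 416, 327, 341, 340, 350, 352, 365, 367, 371, 381, 390, 385, 406, 430, 435, 457, 476, 480, 488, 510, 532, 501, 194, 109, 110]
```

>>> move_arm:
  dp:
    - [0,0,0.1]
    - [0,0,0.2]
    - [0,0,0.3]
    - [0,0,0.4]
    - [0,0,0.5]
    - [0,0,0.6]
    - [0,0,0.7]
    - [0,0,0.8]
  turn: [0,0,0,0,0,0,0,0]
  hand: [60,60,60,60,60,60,60,60]

```text
time: 16.0
ee_pos: [0.5563, 0.0277, 0.2298]
orientation: [-0.51, 0.49, 0.51, 0.49]
ft_force: [0.5, 0.1, 0.4]
opening: 0.598
```

```bash
python3 -c "
from h import *
from station import manip
import cv2
go(manip.observe(),np.load('p.npy'),.058,-.024,.23)
w=cams.get_image('wrist')[:,:,::-1];s=cams.get_image('scene')[110:270,100:340,::-1]
cv2.imwrite('pics/w9.png',np.hstack([w[100:,150:370],cv2.resize(s,(426,284),interpolation=2)]))
i=w.astype(int)
for c in (240,270):print(c,i[240:326:2,c].sum(1).tolist())
"
```

```text
t 16.0 unit [ 58.8 -24.  229.8] F [0.5 0.1 0.4] open 0.6
dp cm [-0.02  0.   -0.08] turn -0.003
240 [620, 620, 620, 619, 620, 621, 619, 622, 621, 621, 622, 622, 621, 623, 625, 624, 611, 621, 652, 667, 686, 712, 723, 726, 725, 718, 713, 709, 690, 393, 292, 302, 303, 314, 315, 312, 317, 330, 339, 263, 98, 96, 96]
270 [611, 611, 612, 613, 614, 613, 614, 610, 613, 614, 615, 613, 615, 615, 615, 622, 506, 177, 121, 126, 134, 133, 140, 133, 135, 141, 135, 130, 167, 283, 300, 300, 302, 312, 317, 312, 323, 331, 335, 322, 139, 95, 96]
```

View pics/w9.png

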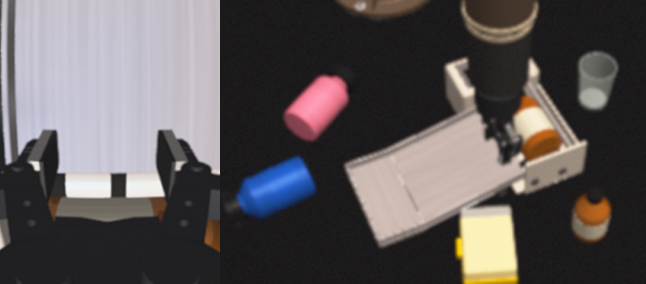

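The bottle has dropped over the first roller: the roller now shows between it and the fingertips, and the force is zero. Withdrawing back and up.

>>> move_arm:
  dp:
    - [-0.2,0,-0.6]
    - [-0.8,0,-2]
    - [-3,0,-4]
    - [-6,0,-7]
    - [-9,0,-11]
    - [-12,0,-15]
    - [-14,0,-20]
    - [-16,0,-24]
    - [-16,0,-24]
    - [-16,0,-24]
  turn: [0,0,0,0,0,0,0,0,0,0]
  hand: [60,60,60,60,60,60,60,60,60,60]

```text
time: 17.1
ee_pos: [0.5648, -0.2143, 0.3904]
orientation: [0.509, -0.491, -0.509, -0.491]
ft_force: [-0.6, 0.6, 0.3]
opening: 0.6
```

```bash
python3 -c "
from h import *
from station import manip
import cv2
go(manip.observe(),np.load('p.npy'),.0,-.024,.23)
t=cams.get_image('top')[90:290,130:450,::-1];s=cams.get_image('scene')[110:270,180:340,::-1]
cv2.imwrite('pics/w10.png',np.hstack([cv2.resize(t[30:190,30:250],(440,320),interpolation=2),cv2.resize(s,(320,320),interpolation=2)]))"
```

```text
t 17.1 unit [-183.3  -23.1  390.4] F [-0.6  0.6  0.3] open 0.6
dp cm [ 1.605e+01 -1.000e-02  1.833e+01] turn -0.034
```

View pics/w10.png

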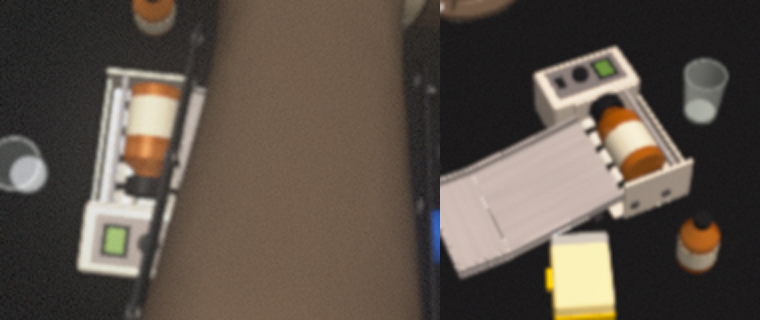

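The bottle lies square between the rollers in both views (top about (152,125), scene about (630,140)), and the bystanders stand where they were. A short rest check before handing in.

>>> move_arm:
  dp:
    - [0,0,0]
    - [0,0,0]
    - [0,0,0]
    - [0,0,0]
    - [0,0,0]
    - [0,0,0]
  turn: [0,0,0,0,0,0]
  hand: [60,60,60,60,60,60]

```text
time: 17.8
ee_pos: [0.5656, -0.2121, 0.3898]
orientation: [-0.51, 0.49, 0.51, 0.49]
ft_force: [-0.7, -0.2, 0.1]
opening: 0.599
```

```bash
python3 -c "
from h import *
from station import manip,nets,sign_off
import cv2
old=cv2.imread('pics/w10.png')[:,440:].astype(int)
s=cams.get_image('scene');n=cv2.resize(s[110:270,180:340,::-1],(320,320),interpolation=2).astype(int)
d=np.abs(n-old)[80:200,130:260];print('diff bottle area mean/max',d.mean(),d.max(),'elsewhere',np.abs(n-old)[200:,60:200].mean())
for l in('bottle','small_bottle','beaker','tip_box'):print(l,[(round(q['confidence'],2),np.round(q['rect'],1).tolist()) for q in nets.masks_of('scene',l)][:3])
if d.mean()<4:print('off',sign_off())"
```

```text
diff bottle area mean/max 0.8813675213675214 9 elsewhere 0.8847222222222222
bottle [(0.93, [101.2, 198.3, 47.6, 36.9]), (0.92, [136.9, 158.4, 28.1, 28.7]), (0.85, [256.3, 155.1, 36.5, 45.0])]
small_bottle [(0.81, [297.8, 211.4, 23.7, 34.5])]
beaker [(0.74, [299.0, 140.0, 27.0, 33.6])]
tip_box [(0.93, [233.0, 226.0, 35.1, 50.9])]
the job is handed in; nothing more can be done
off None
```

I pushed the brown bottle with two fingertips up the apron at about 15–30 mm/s. It dropped over the first roller, I drew the arm back clear of it, and I handed the job in at about 18 s.

**Last checks:**
- **Bottle:** it lies square between the rollers in the top and scene views. It was at rest: the picture difference after 0.7 s was only noise (0.88, the same as the background).
- **Bystanders:** the small bottle, beaker and tip box were found where they were at the start, within 1–3 pixels.
- **Forces:** the readings at the end of each move never went above about 4 N.

**Disagreements:**
- My pose fit of the roller was about 3 mm off against the wrist view. I allowed for it, and it did not matter for the push.
- In the last scene picture, the network's box for the pink bottle differed from its first one. I put this down to the arm partly hiding it but did not check further. The arm never went near it.
- I judged "square and home" by eye and did not measure the 4 mm gap to the back rail.

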